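# Seat a spacer block in a corner locator by pushing

### The job

Push the aluminium spacer block gently with your fingertips across the blue plate until it sits fully home in the corner, flush against both the steel rail at the back and the brass end stop on the right. Only push it: do not pinch it, lift it or tip it, do not press hard, and leave the round puck and everything else where it is. Let go and end clear of everything.

Things in the scene. Friction and masses are not known exactly. Their poses are not given: they have to be found in the camera images.
- block: the workpiece: loose bare aluminium spacer block, about 0.1 kg, a box 36 (its x) x 46 (its y) x 26 (its z, upright) mm; origin at the centre of its underside. It lies flat on the blue plate, turned up to 0.35 rad from the fixture's axes; it slides with under 2 N; over 35 N from the fingers is too hard. Home, its 46 mm far face meets the rail, its right end the stop
- fixture: locating fixture, fixed: blue plate 104 (x, away from the robot) x 170 (y, to the left) x 10 mm thick, with a steel rail along its y near the far edge; origin at the centre of the plate's underside, on the table; yaw up to 0.2 rad. The rail's near face, which the block must meet, is the plane x = +0.030 in this frame; rail 14 mm wide, 160 mm long, its top 12 mm above the plate
- end_stop: brass end stop, a fixed bar 40 x 16 x 12 mm on the plate, parallel to the fixture's x; its place along the rail varies. Origin on the plate's top, midway across its 16 mm width; the bar reaches from x = -0.010 to +0.030 in its own frame (far end at the rail). Its left face, which the block must meet, is the plane y = +0.008 in its own frame; 12 mm high
- puck: loose turned steel setting puck with a bore, 30 mm in diameter, 20 mm high, standing on the front right part of the blue plate, origin at the centre of its underside; bystander, leave it. A block pushed to the right before it is back near the rail would hit it
- grease_tub: round white tub with a blue lid, 62 mm in diameter, 42 mm high, on the table to the right of the fixture; bystander. Near it, over the table at about x = 0.525, y = -0.36, the spindle of a fixed overhead driver hangs down to 0.46 m above the table: keep wrist and forearm clear of it
- lock_bottle: small upright bottle with an orange nozzle, 22 x 36 x 98 mm, on the table left of the fixture, in front of the grey control box; bystander, tips easily. Behind that box stands a tall blue column (x 0.60 to 0.77, y 0.15 to 0.25, 0.84 m high): an arm coming from the left must keep clear
- hex_key: black L-shaped hex key, 38 x 94 x 8 mm, lying on the table right of the fixture; bystander
- stud: bare steel threaded stud, 12 x 40 x 10 mm, lying on the table behind the fixture; bystander
- connector: black moulded connector with a yellow tab, 22 x 58 x 19 mm, lying on the table right of the fixture; bystander
There are look-alikes about, which are no part of the job. Of the things like the block, leave any that is brown; of the rest the smaller one is meant.

How it is judged:
By the outcome, as a careful person would: the job done as asked, in the order asked, and still so for the second after the job is handed in, with the robot touching nothing.
It also fails if it takes over 48 s, if anything falls off the work surface, if the arm or the gripper's body presses on something with over 40 N, if the wrist force passes 120 N, or if a joint passes its speed limit or range.

### The arm

A 6-joint arm with a two-finger parallel gripper is mounted at the origin on a cart in front of the work surface, level with it; the furniture and walls round the work are solid. World frame = base frame: x ahead of the robot, y to its left, z up, the work surface at z = 0. Lengths are in mm, angles in rad, forces in N, time in s.
With the tool pointing down it reaches from about 350 to 875 mm from the base axis. Payload 4.2 kg.
Tool frame: the origin (TCP) lies at the very end of the fingers, on their centre line; the grasp point (between the pads) lies 19 mm behind it; z points along the fingers, y is the line along which they close (so a half turn about z gives the same grasp; the last joint's range is limited). The gripper opens to 85 mm and grips with 20 to 120 N. Pads are 22 mm wide; open, the fingers measure 114 mm over their backs; the gripper's body (76 mm by 85 mm) begins 54 mm behind the grasp point. The pads swing forward as they close: fully open they stand 13 mm farther back than shut.
Start: joints at [1.554, 0.385, 0.008, 0, -1.194, -0.259], TCP at [170.166, 601.367, 231.312] pointing down, gripper open.
Joint ranges: [-3.14, 3.14], [-1.21, 2.06], [-1.07, 1.41], [-3.16, 2.05], [-2.99, -0.16], [-3.1, 3.1]. Speed limits (rad/s): [2.79, 2.79, 3.14, 3.14, 3.14, 3.14].

### API

Orientations are given as a unit quaternion [x, y, z, w].
In Python, from bench import arm gives the robot as it stands. The module is installed in compiled form; this text tells all that it offers.
- The arm moves only by the tool drive_tool, never from a script. Its argument "targets" is a list of rows, each a list of 5 numbers: the closure, from -1 (fully open) to 1 (shut), then the shift along the tool's x, y, z in mm, then the turn about the tool's z in degrees. In form: [[grip, tx, ty, tz, roll], ...]. A call has 1 to 12 rows; each row is the pose to reach, as a shift and turn from the pose commanded when the call began, along the tool's axes at that moment; what a row does not reach only later rows make up. A row lasts 1/10 s, in which the tool goes at most 50 mm and 8.59 degrees, less where a joint would pass 70% of its speed; a pose out of reach is approached as far as the arm can. A call with a gripper value outside its range is refused whole. The fingers move at their own pace and stop on an object; the grip force is fixed at half the most. Time passes only in rows, so rows that repeat a pose let the fingers close. It gives the time, the measured TCP pose, the force, the opening and the grip force at its end, in the units of the state.
- arm.read_state(): the state, without advancing time (a new reading comes with each control period).
- arm.get_image(name): name is "side" or "top" or "wrist"; returns the picture (420x560x3 uint8, blue, green, red); there is no depth.
- arm.camera_params(name): a dict with "fov_y" (degrees; the focal length in pixels is half the picture's height over the tangent of half this angle, whatever the lens; pixels are square), "cx", "cy" (the principal point, pixels), "D" ([k1, k2, p1, p2, k3] as OpenCV has them; the pictures are not rectified), "rvec" (rotation vector, rad) and "tvec" (3), from world to camera coordinates, as OpenCV has them; the wrist camera has in their place "tool_from_camera" (4x4, takes a point from camera to tool coordinates, whose origin is the TCP and whose axes are the flange's). Camera axes: x right, y down, z forward; pixel columns grow to the right and rows downward; lengths in mm; the calibration is good to about 2 mm. A picture is of the moment at which its call begins: read the wrist's pose just before it. camera_params takes no time and is no camera call.
- arm.job_done(): hands the job in; it is judged then, once.
The state is a dict: "clock": time; "joints": joint angles; "joint_vel": joint speeds; "joint_efforts": joint torques, N m; "position": TCP position; "ee_rot": TCP orientation; "contact_force": force on the tool from outside, world axes, zero at the start; "wrist_torque": the same for the moment, N m; "gripper_width": finger opening in mm; "grasp_force": force on a finger pad.
Only numpy, scipy, OpenCV 4.12 (cv2) and the standard library are available. Lean on these libraries where they do the work, as an engineer would, in place of code of your own. Each camera call takes 0.05 s, during which the arm holds its last target. There are 200 camera calls.

## Working session

There is one attempt and no reset: what is moved stays moved. The work goes in short steps, Python scripts to look and compute and a tool call to move; the robot and the scene stay as the last step left them, time stands still between calls to the robot, and variables do not carry over. Pictures are saved under pics/ and viewed, at most 10 in all, crops included, and the job is handed in when it is done.

Besides the shell and the picture viewer there is one more tool, called after ">>>" by a JSON object that holds its "fn" and its "kwargs", one argument or row to a line. drive_tool: Moves the arm, as the interface text tells. Its arguments: {"type":"object","properties":{"targets":{"type":"array","items":{"type":"array","items":{"type":"number"}}}},"required":["targets"]}

```bash
mkdir -p pics; cat > h.py <<'E'
import numpy as np, cv2
from bench import arm
from scipy.spatial.transform import Rotation as R
def cam(n, st=None):
    p=arm.camera_params(n); f=210/np.tan(np.radians(p["fov_y"])/2)
    K=np.array([[f,0,p["cx"]],[0,f,p["cy"]],[0,0,1.]]); D=np.array(p["D"],float)
    if "rvec" in p:
        Rm=cv2.Rodrigues(np.array(p["rvec"],float))[0]; t=np.array(p["tvec"],float).ravel()
    else:
        T=np.eye(4); T[:3,:3]=R.from_quat(st["ee_rot"]).as_matrix(); T[:3,3]=st["position"]
        M=np.linalg.inv(T@np.array(p["tool_from_camera"])); Rm,t=M[:3,:3],M[:3,3]
    return K,D,Rm,t
def px2w(c,uv,z):
    K,D,Rm,t=c; uv=np.array(uv,float).reshape(-1,1,2)
    n=cv2.undistortPoints(uv,K,D).reshape(-1,2); d=np.c_[n,np.ones(len(n))]@Rm; o=-Rm.T@t
    return o+d*((z-o[2])/d[:,2])[:,None]
def w2px(c,P):
    K,D,Rm,t=c; return cv2.projectPoints(np.array(P,float).reshape(-1,1,3),cv2.Rodrigues(Rm)[0],t,K,D)[0].reshape(-1,2)
E
python3 - <<'E'
from h import *
s=arm.read_state(); print({k:np.round(v,3) for k,v in s.items()})
for n in("top","side"):
    cv2.imwrite(f"pics/{n}0.png",cv2.resize(arm.get_image(n),(800,600),interpolation=cv2.INTER_CUBIC))
E
```

```text
{'clock': np.float64(0.0), 'joints': array([ 1.554e+00,  3.860e-01,  7.000e-03, -1.000e-03, -1.194e+00,
       -2.590e-01]), 'joint_vel': array([-0.   , -0.   , -0.001, -0.   ,  0.001, -0.   ]), 'joint_efforts': array([-0.0000e+00, -3.9229e+01,  1.8840e+01,  4.1860e+00, -5.0000e-03,
        0.0000e+00]), 'position': array([170.007, 600.805, 230.206]), 'ee_rot': array([ 0.99 , -0.138, -0.   ,  0.001]), 'contact_force': array([ 0.356, -1.482,  0.244]), 'wrist_torque': array([0.012, 0.015, 0.   ]), 'grasp_force': np.float64(0.0), 'gripper_width': np.float64(85.533)}
```

View pics/top0.png

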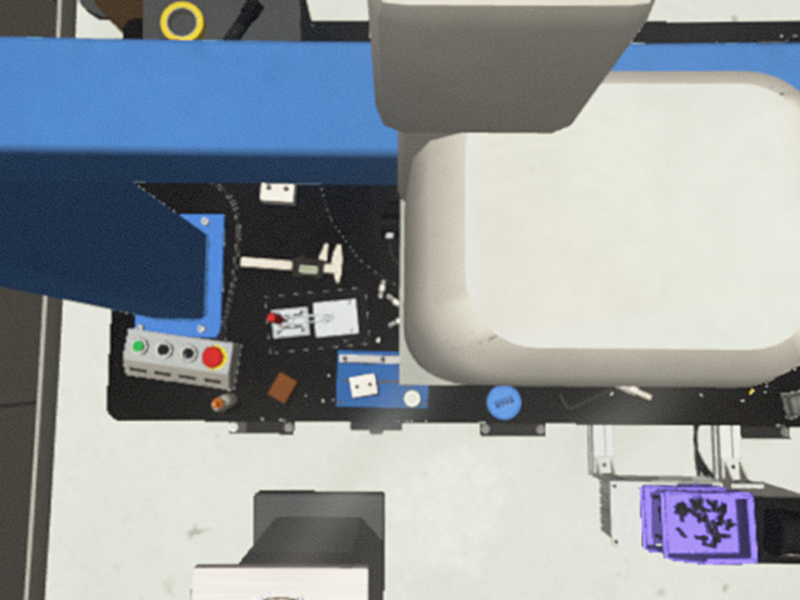

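View pics/side0.png

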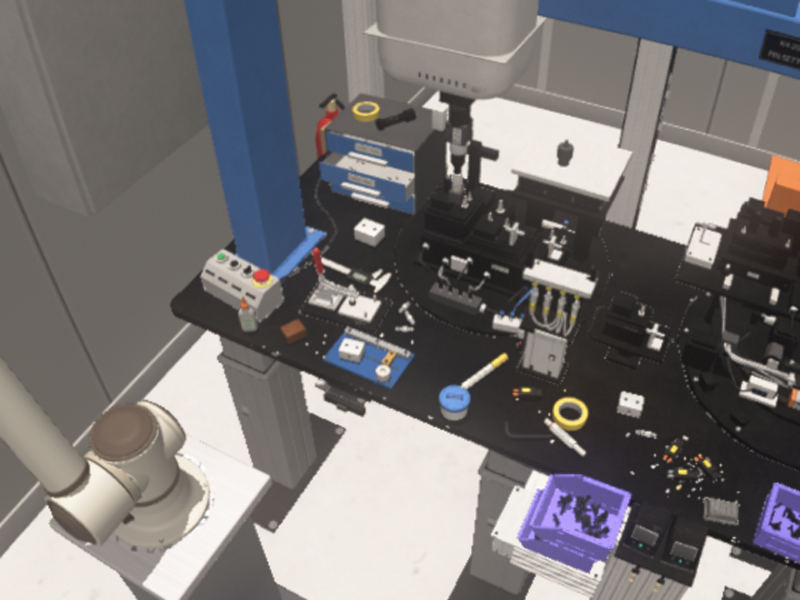

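The top view shows the blue plate at (382,380) px with the candidate block on it at (363,385) and the puck at (412,398); the driver's housing hides the plate's right rear. The side view shows the plate at (370,355), block (350,349), brass stop (390,355), puck (383,372).

Possible blocks in the side view: plate block (350,349), brown (293,331), pale (370,232), pale (630,403). I choose the plate one and check it in a close crop.

```bash
python3 - <<'E'
from h import *
T=arm.get_image("top"); S=arm.get_image("side")
# side crop x 220..295,y 222..277 ; top crop x 230..305, y 240..295
a=cv2.resize(S[224:274,222:292],None,fx=8,fy=8,interpolation=cv2.INTER_CUBIC)
b=cv2.resize(T[240:294,230:304],None,fx=8,fy=8,interpolation=cv2.INTER_CUBIC)
cv2.imwrite("pics/side1.png",a); cv2.imwrite("pics/top1.png",b)
ct=cam("top");cs=cam("side")
for n,c,uv,z in [("blk top",ct,[363/1.4286,385/1.4286],36),("blk side",cs,[350/1.4286,346/1.4286],36),("pale",cs,[370/1.4286,225/1.4286],36),("pale2",cs,[630/1.4286,398/1.4286],30),("bottle",cs,[248/1.4286,325/1.4286],0),("tub",cs,[454/1.4286,398/1.4286],42)]:
    print(n,px2w(c,uv,z).round(0))
E
```

```text
blk top [[ 479. -150.   36.]]
blk side [[ 479. -147.   36.]]
pale [[852.  16.  36.]]
pale2 [[ 617. -722.   30.]]
bottle [[454. 112.   0.]]
tub [[ 450. -405.   42.]]
```

View pics/side1.png

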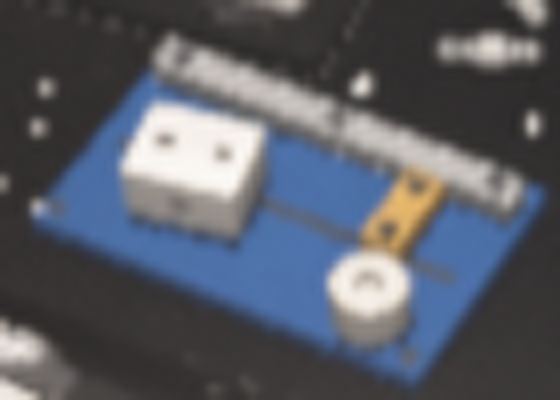

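View pics/top1.png

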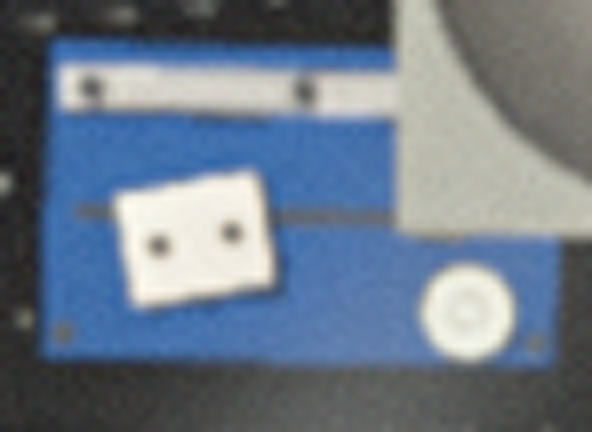

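The crops confirm it: a pale aluminium block with two holes on the blue plate, with top corners in the top crop at (115,192), (262,170), (275,285), (135,305). The puck is at (467,312) and the plate's near edge runs (42,357) to (557,365). The stop's left top edge in the side crop runs (405,172) to (365,240).

```bash
python3 - <<'E'
from h import *
ct=cam("top");cs=cam("side")
t=lambda P:(np.array(P,float)+.5)/8-.5+[230,240]
s=lambda P:(np.array(P,float)+.5)/8-.5+[222,224]
an=lambda a,b:np.degrees(np.arctan2(*(b-a)[[1,0]]))
pl=px2w(ct,t([[42,357],[557,365],[52,42]]),10);print("plate",pl.round(1), an(pl[1],pl[0])-90)
r=px2w(ct,t([[60,110],[395,118]]),22);print("rail",r.round(1),an(r[1],r[0])-90)
b=px2w(ct,t([[115,192],[262,170],[275,285],[135,305]]),36);print("blk",b.round(1),b.mean(0),an(b[1],b[0])-90,an(b[2],b[3])-90,np.linalg.norm(b-np.roll(b,1,0),axis=1))
print("puck",px2w(ct,t([467,312]),30).round(1))
print("stop",px2w(cs,s([[405,172],[365,240]]),22).round(1))
print("side blk",px2w(cs,s([[152,103],[270,124],[238,180],[125,152]]),36).round(1))
print("side rail near edge",px2w(cs,s([[160,75],[510,215]]),22).round(1), "plate",px2w(cs,s([[40,222],[415,382],[545,190]]),10).round(1))
print("tool_from_cam",np.round(arm.camera_params("wrist")["tool_from_camera"],2))
st=arm.read_state();M=R.from_quat(st["ee_rot"]).as_matrix()
for p in ([330,330,230],[400,-150,230]):print(M.T@(np.array(p)-[170.2,601.4,231.3]))
print(an(np.zeros(3),M[:,0]))
E
```

```text
plate [[ 439.8  -98.6   10. ]
 [ 438.5 -268.7   10. ]
 [ 543.5 -100.2   10. ]] -0.4356151741806542
rail [[ 520.9 -104.2   22. ]
 [ 519.2 -214.6   22. ]] -0.916636359531708
blk [[ 494.4 -123.6   36. ]
 [ 501.9 -171.3   36. ]
 [ 464.8 -176.    36. ]
 [ 458.1 -130.7   36. ]] [ 479.80839686 -150.40201949   36.        ] 8.904208014236715 8.493821416378353 [37.01450639 48.30194462 37.33725689 45.82418279]
puck [[ 456.4 -238.5   30. ]]
stop [[ 517.4 -220.1   22. ]
 [ 480.6 -222.9   22. ]]
side blk [[ 493.5 -122.5   36. ]
 [ 504.8 -168.5   36. ]
 [ 474.6 -171.9   36. ]
 [ 467.1 -126.3   36. ]]
side rail near edge [[ 518.  -110.2   22. ]
 [ 516.4 -265.9   22. ]] plate [[ 440.2 -102.    10. ]
 [ 437.5 -267.3   10. ]
 [ 542.8 -267.2   10. ]]
tool_from_cam [[-0.0000e+00 -9.5000e-01 -3.0000e-01  7.7370e+01]
 [ 1.0000e+00 -0.0000e+00 -0.0000e+00  7.0000e-02]
 [ 0.0000e+00 -3.0000e-01  9.5000e-01 -1.4225e+02]
 [ 0.0000e+00  0.0000e+00  0.0000e+00  1.0000e+00]]
[227.68182866 217.6099748    1.60429486]
[425.77779356 660.39394668   2.18990897]
-15.805976580406
```

>>> {"fn": "drive_tool", "kwargs": {
  "targets": [
    [1, 228, 218, 0, 0],
    [1, 228, 218, 0, 0],
    [1, 228, 218, 0, 0],
    [1, 228, 218, 0, 0],
    [1, 228, 218, 0, 0],
    [1, 228, 218, 0, 0],
    [1, 228, 218, 0, 0],
    [1, 426, 660, 0, -15.2],
    [1, 426, 660, 0, -15.2],
    [1, 426, 660, 0, -15.2],
    [1, 426, 660, 0, -15.2],
    [1, 426, 660, 0, -15.2]
  ]
}}

```text
clock: 1.4
position: [366.3, 80.6, 231.6]
ee_rot: [1.0, -0.005, 0.0, -0.0]
contact_force: [1.9, -0.5, 0.6]
gripper_width: 0.1
grasp_force: 0.0
```

>>> {"fn": "drive_tool", "kwargs": {
  "targets": [
    [1, 36, 231, 0, 0],
    [1, 36, 231, 0, 0],
    [1, 36, 231, 0, 0],
    [1, 36, 231, 40, 0],
    [1, 36, 231, 80, 0],
    [1, 36, 231, 80, 0],
    [1, 36, 231, 80, 0],
    [1, 36, 231, 80, 0]
  ]
}}

```text
clock: 2.2
position: [400.5, -149.2, 151.6]
ee_rot: [1.0, -0.005, 0.0, 0.0]
contact_force: [-0.3, 0.2, 1.0]
gripper_width: -0.0
grasp_force: 0.0
```

```bash
python3 - <<'E'
from h import *
st=arm.read_state(); I=arm.get_image("wrist"); cv2.imwrite("pics/w0.png",cv2.resize(I,(800,600),interpolation=cv2.INTER_CUBIC))
import json; json.dump({k:np.array(st[k]).tolist() for k in("position","ee_rot","contact_force")},open("w0.json","w")); print(st["position"],st["ee_rot"],st["contact_force"])
E
```

```text
[ 400.45460275 -149.18999718  151.5986017 ] [ 9.99986093e-01 -5.27069717e-03  6.98211386e-06  1.80961802e-04] [-0.33316549  0.23639618  0.95608184]
```

View pics/w0.png

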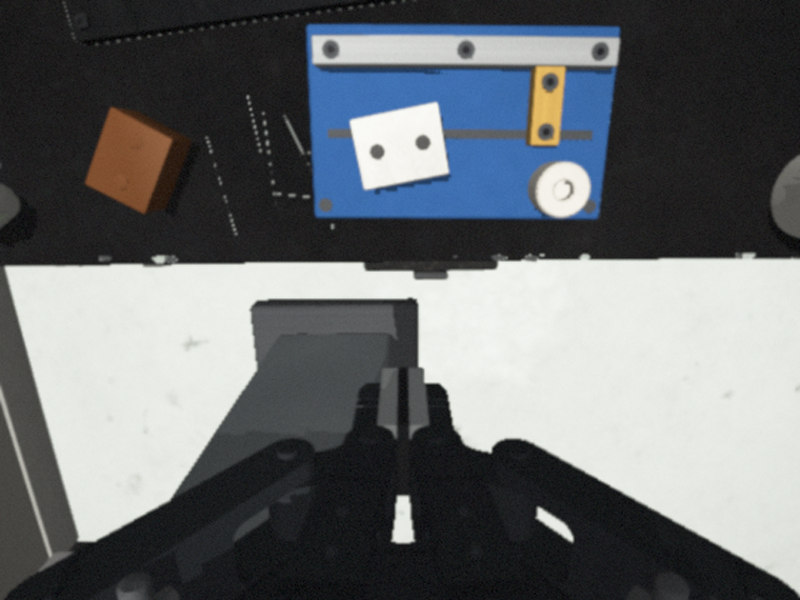

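The wrist view shows the plate squarely: block top corners (350,120), (437,102), (450,174), (366,190). The rail's near top edge runs (313,65) to (617,67), the stop's left top edge (533,67) to (527,144), and the puck's at (562,188). The shut fingertips are at (404,370).

```bash
python3 - <<'E'
from h import *
import json
st=json.load(open("w0.json"));c=cam("wrist",st);k=lambda P:(np.array(P,float)+.5)*.7-.5
b=px2w(c,k([[350,120],[437,102],[450,174],[366,190]]),36)[:,:2];print("blk",b.round(1),b.mean(0).round(1),np.linalg.norm(b-np.roll(b,1,0),axis=1).round(1))
print("rail",px2w(c,k([[313,65],[617,67]]),22).round(1)[:,:2],"stop",px2w(c,k([[533,67],[527,144]]),22).round(1)[:,:2])
print("puck",px2w(c,k([562,188]),30).round(1)[0,:2])
p=px2w(c,k([[316,218],[601,216],[307,26],[620,26]]),10)[:,:2];print("plate",p.round(1),p.mean(0))
print("tip",(w2px(c,st["position"])+.5)/.7-.5)
print("tips px",px2w(c,k([[381,368],[426,368]]),st["position"][2]).round(1))
E
```

```text
blk [[ 493.1 -123.4]
 [ 501.2 -167.7]
 [ 465.8 -174.8]
 [ 458.1 -130.4]] [ 479.5 -149.1] [35.7 45.  36.1 45.1]
rail [[ 521.3 -103.8]
 [ 519.1 -262.9]] stop [[ 519.2 -218.7]
 [ 480.7 -217.9]]
puck [ 457.7 -236.5]
plate [[ 440.2  -98.2]
 [ 439.7 -267.8]
 [ 542.4  -99.7]
 [ 541.2 -267.2]] [ 490.84202408 -183.24267893]
tip [[402.48429335 392.95088339]]
tips px [[ 409.7 -142.2  151.6]
 [ 409.5 -157.   151.6]]
```

>>> {"fn": "drive_tool", "kwargs": {
  "targets": [
    [1, 35, 0, 0, 0],
    [1, 35, 0, 45, 0],
    [1, 35, 0, 90, 0],
    [1, 35, 0, 120, 0],
    [1, 35, 0, 130, 0],
    [1, 35, 0, 134, 0],
    [1, 35, 0, 135, 0],
    [1, 35, 0, 135, 0]
  ]
}}

```text
clock: 3.05
position: [436.5, -149.4, 17.9]
ee_rot: [1.0, -0.005, 0.002, 0.0]
contact_force: [0.6, 1.3, 0.3]
gripper_width: 0.1
grasp_force: 0.0
```

>>> {"fn": "drive_tool", "kwargs": {
  "targets": [
    [1, 4, 0, 0, 0],
    [1, 7, 0, 0, 0],
    [1, 9, 0, 0, 0],
    [1, 11, 0, 0, 0],
    [1, 13, 0, 0, 0],
    [1, 15, 0, 0, 0],
    [1, 17, 0, 0, 0],
    [1, 19, 0, 0, 0],
    [1, 21, 0, 0, 0],
    [1, 23, 0, 0, 0],
    [1, 25, 0, 0, 0],
    [1, 26, 0, 0, 0]
  ]
}}

```text
clock: 4.25
position: [461.2, -149.8, 16.3]
ee_rot: [1.0, -0.005, 0.0, 0.0]
contact_force: [-0.0, 0.5, -0.4]
gripper_width: -0.1
grasp_force: 0.3
```

```bash
python3 - <<'E'
from h import *
st=arm.read_state(); I=arm.get_image("wrist"); cv2.imwrite("pics/w1.png",cv2.resize(I[0:300,100:500],(800,600),interpolation=cv2.INTER_CUBIC))
import json; json.dump({k:np.array(st[k]).tolist() for k in("position","ee_rot","contact_force")},open("w1.json","w")); print(st["position"],st["contact_force"])
E
```

```text
[ 461.2439364  -149.8417781    16.26926096] [-0.02771241  0.46310582 -0.36193103]
```

View pics/w1.png

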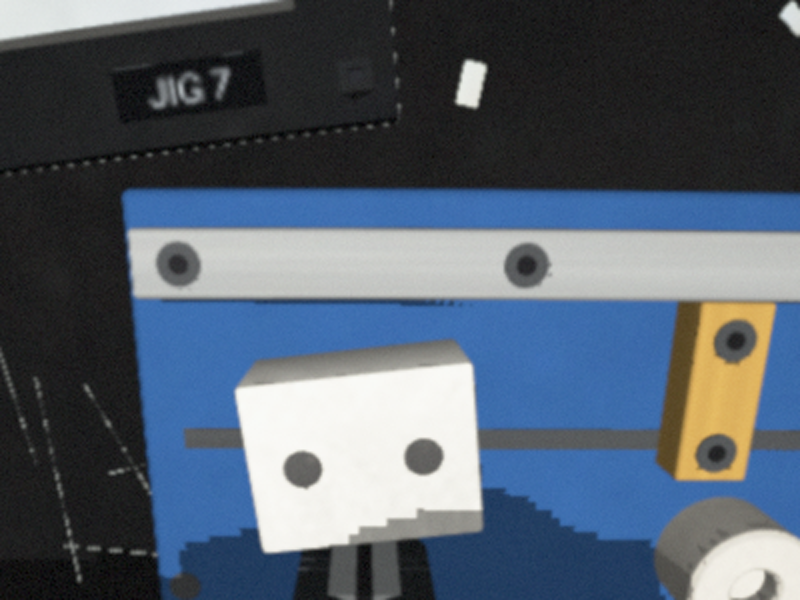

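The block follows the fingers and is squaring up: its tilt is now about 6° (near top edge (263,552) to (482,530)), and it is clear of the stop at (665,460) and the puck. I continue.

>>> {"fn": "drive_tool", "kwargs": {
  "targets": [
    [1, 2, 0, 0, 0],
    [1, 4, 0, 0, 0],
    [1, 6, 0, 0, 0],
    [1, 7, 0, 0, 0],
    [1, 8, 0, 0, 0],
    [1, 9, 0, 0, 0],
    [1, 10, 0, 0, 0]
  ]
}}

```text
clock: 5.0
position: [471.0, -150.0, 16.3]
ee_rot: [1.0, -0.005, -0.0, 0.0]
contact_force: [-0.2, 0.3, 0.1]
gripper_width: -0.2
grasp_force: 0.4
```

>>> {"fn": "drive_tool", "kwargs": {
  "targets": [
    [1, 0.5, 0, 0, 0],
    [1, 1, 0, 0, 0],
    [1, 1.5, 0, 0, 0],
    [1, 2, 0, 0, 0],
    [1, 2, 0, 0, 0]
  ]
}}

```text
clock: 5.5
position: [473.1, -150.0, 16.3]
ee_rot: [1.0, -0.005, 0.0, 0.0]
contact_force: [-0.2, 0.8, 0.5]
gripper_width: 0.2
grasp_force: 0.3
```

>>> {"fn": "drive_tool", "kwargs": {
  "targets": [
    [1, 0.5, 0, 0, 0],
    [1, 1, 0, 0, 0],
    [1, 1.5, 0, 0, 0],
    [1, 1.5, 0, 0, 0]
  ]
}}

```text
clock: 5.9
position: [474.2, -150.0, 16.3]
ee_rot: [1.0, -0.005, -0.0, -0.0]
contact_force: [-1.7, 0.6, 1.7]
gripper_width: 0.2
grasp_force: 0.8
```

```bash
python3 - <<'E'
from h import *
st=arm.read_state(); I=arm.get_image("wrist"); cv2.imwrite("pics/w2.png",cv2.resize(I[90:300,150:430],(800,600),interpolation=cv2.INTER_CUBIC))
import json; json.dump({k:np.array(st[k]).tolist() for k in("position","ee_rot","contact_force")},open("w2.json","w")); print(st["position"],st["contact_force"])
E
```

```text
[ 474.19135342 -150.01182109   16.27070881] [-1.69768891  0.55653116  1.66167417]
```

View pics/w2.png

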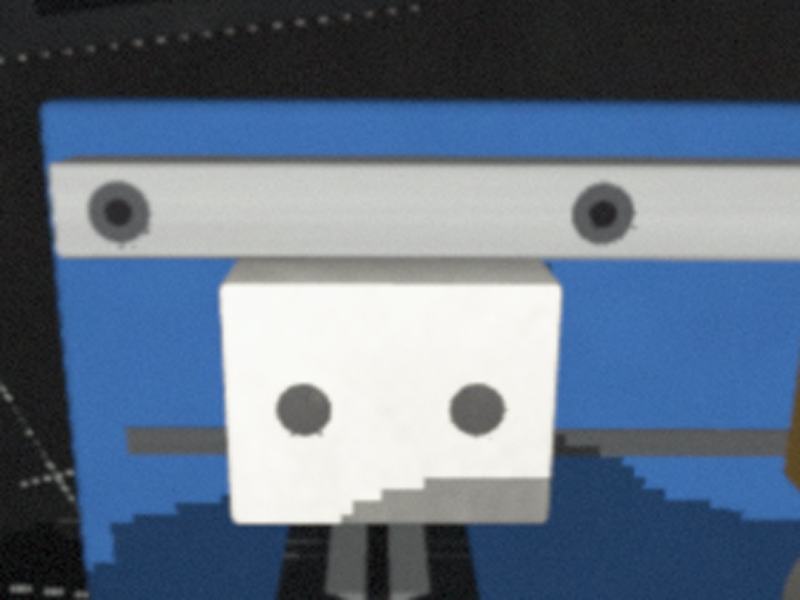

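The block is square against the rail: its far face meets the rail edge along (235,258) to (550,260), at 1.7 N. Now I back off, lift, go round to its left end and turn the tool 90°.

```bash
python3 - <<'E'
from h import *
import json
st=json.load(open("w2.json"));c=cam("wrist",st);k=lambda P:(np.array(P,float)+.5)*.35-.5+[150,90]
print(px2w(c,k([[222,285],[561,285],[549,522],[233,522]]),36).round(1)[:,:2], arm.read_state()["joints"])
E
```

```text
[[ 521.3 -130. ]
 [ 520.9 -175. ]
 [ 485.8 -174.9]
 [ 486.3 -129.5]] [ 2.06667854e-02  4.47875515e-01 -5.55949408e-01 -1.52808603e-05
 -5.67505813e-01  1.53953138e+00]
```

>>> {"fn": "drive_tool", "kwargs": {
  "targets": [
    [1, -4, 0, 0, 0],
    [1, -10, 0, 0, 0],
    [1, -16, 0, 0, 0],
    [1, -16, 0, -30, 0],
    [1, -16, 0, -65, 0],
    [1, -16, 0, -65, 0]
  ]
}}

```text
clock: 6.55
position: [461.4, -150.1, 85.5]
ee_rot: [1.0, -0.005, 0.005, 0.0]
contact_force: [0.1, -0.1, 0.2]
gripper_width: -0.2
grasp_force: 0.0
```

>>> {"fn": "drive_tool", "kwargs": {
  "targets": [
    [1, 20, -24, 0, 8],
    [1, 43, -47, 0, 16],
    [1, 43, -47, 0, 24],
    [1, 43, -47, 0, 32],
    [1, 43, -47, 0, 40],
    [1, 43, -47, 0, 48],
    [1, 43, -47, 0, 56],
    [1, 43, -47, 0, 64],
    [1, 43, -47, 0, 72],
    [1, 43, -47, 0, 80],
    [1, 43, -47, 0, 88],
    [1, 43, -47, 0, 90]
  ]
}}

```text
clock: 7.75
position: [501.3, -103.3, 80.7]
ee_rot: [-0.702, 0.712, 0.0, -0.0]
contact_force: [-0.4, -0.1, -0.7]
gripper_width: -0.0
grasp_force: 0.0
```

>>> {"fn": "drive_tool", "kwargs": {
  "targets": [
    [1, 0, 0, 20, 0],
    [1, 0, 0, 40, 0],
    [1, 0, 0, 55, 0],
    [1, 0, 0, 62, 0],
    [1, 0, 0, 65, 0],
    [1, 0, 0, 65, 0],
    [1, 0, 0, 65, 0]
  ]
}}

```text
clock: 8.45
position: [502.4, -103.3, 16.9]
ee_rot: [-0.703, 0.711, -0.0, 0.0]
contact_force: [-0.6, 1.0, -0.1]
gripper_width: -0.0
grasp_force: 0.0
```

>>> {"fn": "drive_tool", "kwargs": {
  "targets": [
    [1, 5, 0, 0, 0],
    [1, 10, 0, 0, 0],
    [1, 13, 0, 0, 0],
    [1, 15, 0, 0, 0],
    [1, 17, 0, 0, 0],
    [1, 19, 0, 0, 0],
    [1, 21, 0, 0, 0],
    [1, 23, 0, 0, 0],
    [1, 25, 0, 0, 0],
    [1, 27, 0, 0, 0],
    [1, 29, 0, 0, 0],
    [1, 30, 0, 0, 0]
  ]
}}

```text
clock: 9.65
position: [501.6, -133.5, 16.3]
ee_rot: [-0.703, 0.711, -0.0, 0.0]
contact_force: [1.0, 0.6, 0.8]
gripper_width: -0.0
grasp_force: 0.6
```

>>> {"fn": "drive_tool", "kwargs": {
  "targets": [
    [1, 2, 0, 0, 0],
    [1, 4, 0, 0, 0],
    [1, 6, 0, 0, 0],
    [1, 8, 0, 0, 0],
    [1, 10, 0, 0, 0],
    [1, 12, 0, 0, 0],
    [1, 14, 0, 0, 0],
    [1, 16, 0, 0, 0],
    [1, 18, 0, 0, 0],
    [1, 20, 0, 0, 0],
    [1, 21, 0, 0, 0],
    [1, 22, 0, 0, 0]
  ]
}}

```text
clock: 10.85
position: [501.4, -155.4, 16.3]
ee_rot: [-0.703, 0.711, 0.0, -0.0]
contact_force: [-0.2, 1.3, 0.8]
gripper_width: 0.4
grasp_force: 0.6
```

```bash
python3 - <<'E'
from h import *
st=arm.read_state(); I=arm.get_image("wrist"); cv2.imwrite("pics/w3.png",cv2.resize(I[60:345,100:480],(800,600),interpolation=cv2.INTER_CUBIC))
print(st["position"],st["contact_force"])
E
```

```text
[ 501.39353427 -155.38380763   16.29953479] [-0.19737912  1.30543226  0.7625574 ]
```

View pics/w3.png

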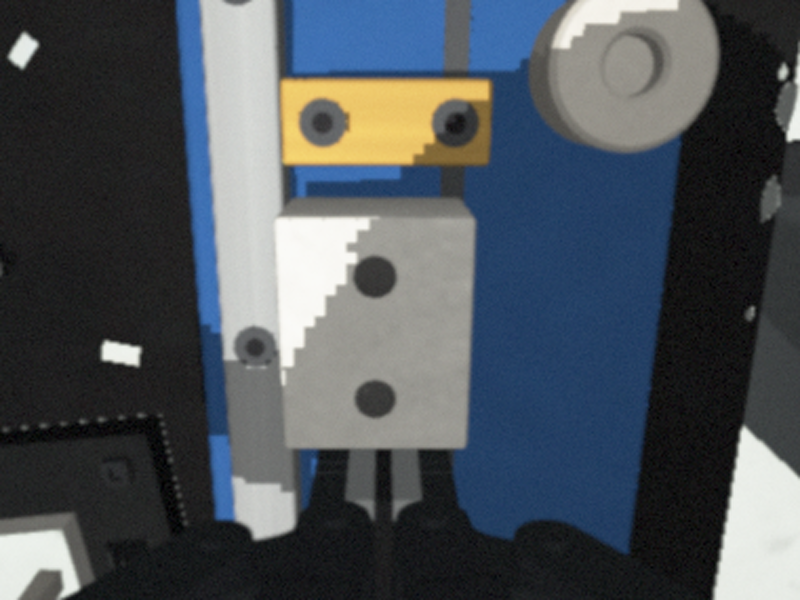

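The block's left side stays along the rail and its top face is square. A gap of some 6 mm remains between its leading end (row ~200) and the stop's face (row ~165), and the puck at (625,65) is untouched. I creep on.

>>> {"fn": "drive_tool", "kwargs": {
  "targets": [
    [1, 1, 0, 0, 0],
    [1, 2, 0, 0, 0],
    [1, 3, 0, 0, 0],
    [1, 4, 0, 0, 0],
    [1, 4.5, 0, 0, 0],
    [1, 5, 0, 0, 0],
    [1, 5, 0, 0, 0]
  ]
}}

```text
clock: 11.6
position: [501.3, -160.4, 16.3]
ee_rot: [-0.703, 0.711, 0.0, -0.0]
contact_force: [-0.2, -0.0, -1.3]
gripper_width: -0.1
grasp_force: 0.1
```

>>> {"fn": "drive_tool", "kwargs": {
  "targets": [
    [1, 0.5, 0, 0, 0],
    [1, 1, 0, 0, 0],
    [1, 1, 0, 0, 0]
  ]
}}

```text
clock: 11.9
position: [501.3, -161.3, 16.3]
ee_rot: [-0.703, 0.711, 0.0, -0.0]
contact_force: [-0.7, 0.8, -0.4]
gripper_width: -0.1
grasp_force: 0.2
```

>>> {"fn": "drive_tool", "kwargs": {
  "targets": [
    [1, 0.5, 0, 0, 0],
    [1, 1, 0, 0, 0],
    [1, 1, 0, 0, 0]
  ]
}}

```text
clock: 12.2
position: [501.3, -162.3, 16.3]
ee_rot: [-0.703, 0.711, 0.0, -0.0]
contact_force: [0.1, 0.4, 0.1]
gripper_width: -0.2
grasp_force: 0.2
```

>>> {"fn": "drive_tool", "kwargs": {
  "targets": [
    [1, 0.5, 0, 0, 0],
    [1, 1, 0, 0, 0],
    [1, 1, 0, 0, 0]
  ]
}}

```text
clock: 12.5
position: [501.4, -162.9, 16.3]
ee_rot: [-0.703, 0.711, 0.0, 0.0]
contact_force: [0.5, 4.7, 0.8]
gripper_width: -0.1
grasp_force: 2.2
```

>>> {"fn": "drive_tool", "kwargs": {
  "targets": [
    [1, 0.5, 0, 0, 0],
    [1, 1, 0, 0, 0],
    [1, 1, 0, 0, 0]
  ]
}}

```text
clock: 12.8
position: [501.4, -163.0, 16.3]
ee_rot: [-0.703, 0.711, 0.0, 0.001]
contact_force: [-1.1, 9.9, 1.2]
gripper_width: -0.1
grasp_force: 4.9
```

The stop is met: 9.9 N, and no further travel. I back straight off, then go round for one light confirming nudge toward the rail.

>>> {"fn": "drive_tool", "kwargs": {
  "targets": [
    [1, -3, 0, 0, 0],
    [1, -8, 0, 0, 0],
    [1, -14, 0, 0, 0],
    [1, -14, 0, -30, 0],
    [1, -14, 0, -65, 0],
    [1, -14, 0, -65, 0]
  ]
}}

```text
clock: 13.4
position: [504.9, -150.4, 85.8]
ee_rot: [-0.704, 0.71, -0.004, 0.003]
contact_force: [0.1, 0.2, 0.0]
gripper_width: -0.3
grasp_force: 0.0
```

>>> {"fn": "drive_tool", "kwargs": {
  "targets": [
    [1, 23, 21, 0, -8],
    [1, 46, 43, 0, -16],
    [1, 46, 43, 0, -24],
    [1, 46, 43, 0, -32],
    [1, 46, 43, 0, -40],
    [1, 46, 43, 0, -48],
    [1, 46, 43, 0, -56],
    [1, 46, 43, 0, -64],
    [1, 46, 43, 0, -72],
    [1, 46, 43, 0, -80],
    [1, 46, 43, 0, -88],
    [1, 46, 43, 0, -90]
  ]
}}

```text
clock: 14.6
position: [457.6, -195.8, 80.9]
ee_rot: [1.0, -0.004, -0.0, 0.0]
contact_force: [-0.8, 1.2, -0.8]
gripper_width: -0.2
grasp_force: 0.0
```

```bash
python3 - <<'E'
from h import *
st=arm.read_state(); I=arm.get_image("wrist"); cv2.imwrite("pics/w4.png",cv2.resize(I[60:345,100:480],(800,600),interpolation=cv2.INTER_CUBIC))
import json; json.dump({k:np.array(st[k]).tolist() for k in("position","ee_rot","contact_force")},open("w4.json","w"));print(st["position"],st["ee_rot"],st["contact_force"])
E
```

```text
[ 457.63976243 -195.77025825   80.91599257] [ 9.99993002e-01 -3.72568104e-03 -3.37019109e-04  4.46911974e-05] [-0.75578491  1.20999045 -0.76628422]
```

View pics/w4.png

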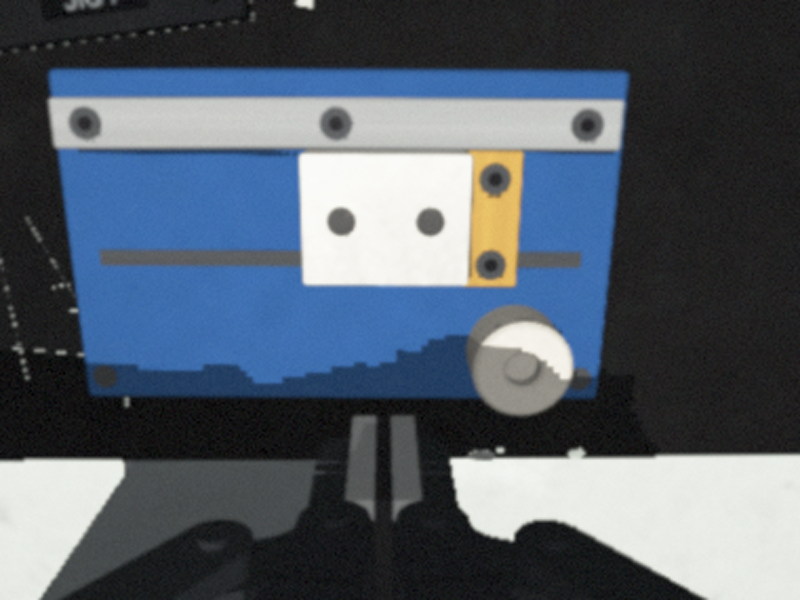

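The block sits home: rail edge at row 152, stop's left face at column 471, with the puck at (520,365) clear of the fingers' lane. I give a light seating nudge against the rail.

>>> {"fn": "drive_tool", "kwargs": {
  "targets": [
    [1, 0, 0, 20, 0],
    [1, 0, 0, 40, 0],
    [1, 0, 0, 55, 0],
    [1, 0, 0, 62, 0],
    [1, 0, 0, 64, 0],
    [1, 3, 0, 64, 0],
    [1, 6, 0, 64, 0],
    [1, 9, 0, 64, 0],
    [1, 12, 0, 64, 0],
    [1, 14, 0, 64, 0],
    [1, 15, 0, 64, 0],
    [1, 15, 0, 64, 0]
  ]
}}

```text
clock: 15.85
position: [473.1, -196.0, 17.3]
ee_rot: [1.0, -0.005, 0.0, 0.0]
contact_force: [-0.4, 0.3, -0.5]
gripper_width: -0.1
grasp_force: 0.0
```

>>> {"fn": "drive_tool", "kwargs": {
  "targets": [
    [1, 0.5, 0, 0, 0],
    [1, 1, 0, 0, 0],
    [1, 1.5, 0, 0, 0],
    [1, 1.5, 0, 0, 0]
  ]
}}

```text
clock: 16.25
position: [473.6, -196.0, 17.2]
ee_rot: [1.0, -0.005, -0.001, -0.0]
contact_force: [-2.1, -0.1, 1.1]
gripper_width: 0.1
grasp_force: 1.0
```

>>> {"fn": "drive_tool", "kwargs": {
  "targets": [
    [1, 0.5, 0, 0, 0],
    [1, 1, 0, 0, 0],
    [1, 1, 0, 0, 0]
  ]
}}

```text
clock: 16.55
position: [473.6, -196.0, 17.0]
ee_rot: [1.0, -0.006, -0.002, -0.0]
contact_force: [-6.0, 0.2, 3.8]
gripper_width: 0.1
grasp_force: 2.6
```

>>> {"fn": "drive_tool", "kwargs": {
  "targets": [
    [1, -3, 0, 0, 0],
    [1, -8, 0, 0, 0],
    [1, -14, 0, 0, 0],
    [1, -18, 0, 0, 0],
    [1, -18, 0, -30, 0],
    [1, -18, 0, -70, 0],
    [1, -18, 0, -110, 0],
    [1, -18, 0, -120, 0],
    [1, -18, 0, -120, 0],
    [1, -18, 0, -120, 0]
  ]
}}

```text
clock: 17.55
position: [456.6, -195.6, 136.4]
ee_rot: [1.0, -0.005, -0.001, -0.0]
contact_force: [-0.7, 0.7, -0.0]
gripper_width: 0.1
grasp_force: 0.0
```

```bash
python3 - <<'E'
from h import *
st=arm.read_state(); I=arm.get_image("wrist"); cv2.imwrite("pics/w5.png",cv2.resize(I[100:310,190:470],(800,600),interpolation=cv2.INTER_CUBIC))
print(st["position"],st["contact_force"])
E
```

```text
[ 456.61937295 -195.56764818  136.36185252] [-0.74382612  0.68865526 -0.04095559]
```

View pics/w5.png

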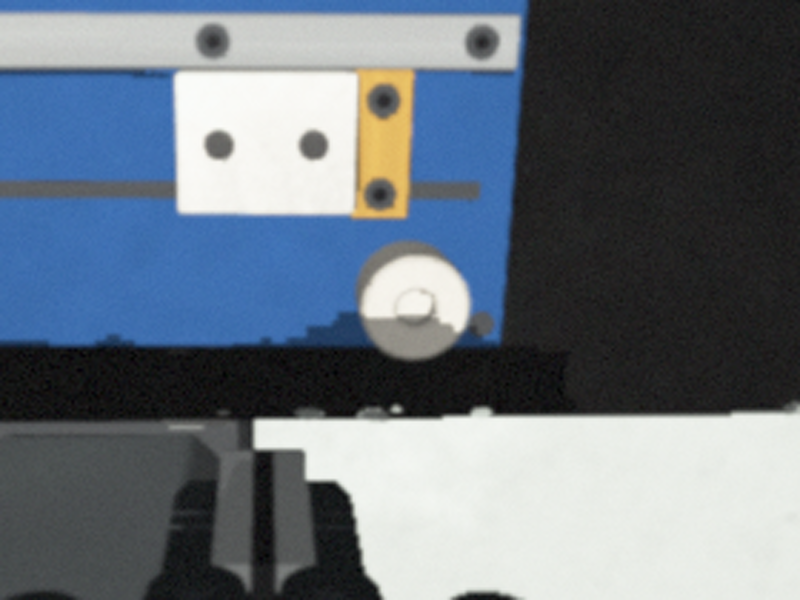

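The block is flush to the rail (row 70) and the stop (column 357), the puck at (413,305) hasn't moved, and the arm is clear.

```bash
python3 -c "
from bench import arm
print(arm.job_done())"
```

```text
the job is handed in; nothing more can be done
None
```

The block is home in the corner, flush against the rail and the end stop. It was only pushed, with at most about 10 N read at the wrist. The puck was untouched, the arm ended clear, and the job was handed in at about 18 s.

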